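# Put the dish soap away in its draining case

### The job

Put the dish-wash soap away in its draining case on the steel drip tray: first stand the soap dish straight along the tray with its spout pointing to and ending over the middle of the drain well, then seat the slotted deck on the dish with its rails inside, then lay the soap bar lengthwise in the middle of the deck, and last put the cover over the bar, square on the deck. Set each piece down rather than dropping it, and leave the sink plug and the floor brush where they are.

Things in the scene. Friction and masses are not known exactly. Their poses are not given: they have to be found in the camera images.
- tray_well (a point): Shallow stainless-steel drip tray, 210 x 140 mm, fixed, floor 4 mm above the cupboard base, lip 4 mm above that floor all round. This point is the centre of its drain well, the barred dark recess (44 mm along the tray, 104 mm across, 3 mm deep) at one short end, at floor level. x points along the tray's length from the plain end to the well end, z up; the tray's middle lies at x = -72 mm, its plain end at x = -177 mm, its well end at x = +33 mm.
- dish_c (a point): White plastic soap dish, loose, 90 g: open trough 110 mm long (x), 58 mm wide (y), 34 mm high, standing on four 6 mm feet, walls 4 mm thick, inside 102 x 50 mm. This point is the centre of the trough, half-way up (17 mm over its underside). x points to the pouring spout, a 24 mm wide channel low on one short end that reaches to x = +85 mm (8 mm over the underside); z up. Taken across its width.
- deck_c (a point): White plastic slotted deck, loose, 80 g: flat plate 120 mm (x) by 66 mm (y) by 9 mm with nine dark slots across it, on two rails under it (92 mm long, 8 mm deep, outer faces 40 mm apart) that drop inside the dish with 5 mm to spare on each side; 17 mm high in all. This point is the centre of the plate, 12.5 mm over the rails' underside. Same both ways round; z up. Seated on the dish, the plate rests on the dish's rim and this point is 38.5 mm over the dish's underside.
- bar_c (a point): Pale yellowish dish-wash soap bar, loose, about 0.1 to 0.2 kg, 76 mm (x) by 42 mm (y) by 28 mm high, two shallow lines along its top. This point is its centre, 14 mm over its underside. Same both ways round.
- cover_c (a point): White plastic cover, loose, 90 g: upturned box 110 mm (x) by 62 mm (y), 40 mm high, walls 3 mm, inside 104 x 56 mm and 36 mm high, with a ridge handle (60 mm long in x, 14 mm wide, 16 mm high) on its roof; 56 mm high in all. This point is its centre, 28 mm over its open rim. Same both ways round; can be taken across its body or by the ridge.
- plug: Bystander: black rubber sink plug, 50 mm across, 25 mm high with a steel stud on top; loose. Origin at the centre of its underside.
- brush: Bystander: wooden-backed floor brush lying bristles down, 190 mm (x) by 60 mm by 48 mm high; loose. Origin at the centre of its underside.
There are look-alikes about, which are no part of the job. There is more than one size of the part that bears bar_c; the job needs the larger.

How it is judged:
On the way, in this order (a step that is already met when the one before it is completed fails the run):
1. the soap dish stands on the drip tray, straight along it, its spout ending over the drain well (x of tray_well in the frame of dish_c between 0.07 and 0.1 m and y of tray_well in the frame of dish_c between -0.015 and 0.015 m and x of dish_c in the frame of tray_well below -0.06 m and z of dish_c in the frame of tray_well between 0.014 and 0.02 m and angle between the x axis of dish_c and the x axis of tray_well, either way round below 0.2 rad and angle between dish_c's own z axis and vertical below 0.06 rad), for 0.2 s.
2. the deck is seated on the dish (all of step 1 and x of deck_c in the frame of dish_c between -0.008 and 0.008 m and y of deck_c in the frame of dish_c between -0.008 and 0.008 m and z of deck_c in the frame of dish_c between 0.019 and 0.024 m and angle between the x axis of deck_c and the x axis of dish_c, either way round below 0.15 rad), for 0.2 s.
3. the bar lies lengthwise in the middle of the deck (all of step 2 and x of bar_c in the frame of deck_c between -0.012 and 0.012 m and y of bar_c in the frame of deck_c between -0.008 and 0.008 m and z of bar_c in the frame of deck_c between 0.016 and 0.021 m and angle between the x axis of bar_c and the x axis of deck_c, either way round below 0.2 rad), for 0.2 s.
4. the cover stands over the bar, square on the deck (all of step 3 and x of cover_c in the frame of deck_c between -0.012 and 0.012 m and y of cover_c in the frame of deck_c between -0.008 and 0.008 m and z of cover_c in the frame of deck_c between 0.03 and 0.035 m and angle between the x axis of cover_c and the x axis of deck_c, either way round below 0.15 rad), for 0.2 s.
At the end, for the whole second after the job is handed in: Dish on tray floor, along it (0.2 rad), well centre within 15 mm of spout tip; deck seated on dish (8 mm, 0.15 rad); bar flat on deck, lengthwise (12 mm along, 8 mm across, 0.2 rad); cover's rim on deck round the bar (12 and 8 mm, 0.15 rad); heights within 3 mm; all at rest (all of step 4 and linear speed of each of dish, deck, bar, cover below 0.02 m/s); the robot touches nothing.
It fails at once if one of the four pieces is dropped or thrown (falls more than about 25 mm) ((linear speed of dish above 0.7 m/s and contact force between dish and the fingers below 0.05 N) or (linear speed of deck above 0.7 m/s and contact force between deck and the fingers below 0.05 N) or (linear speed of bar above 0.7 m/s and contact force between bar and the fingers below 0.05 N) or (linear speed of cover above 0.7 m/s and contact force between cover and the fingers below 0.05 N)).
It fails at once if the sink plug or the floor brush is pushed more than 30 mm from its place (distance of any of plug, brush from where it was at the start of the episode above 0.03 m).
It also fails if it takes over 102 s, if anything falls off the work surface, if the arm or the gripper's body presses on something with over 40 N, if the wrist force passes 120 N, or if a joint passes its speed limit or range.

### The arm

A 6-joint arm with a two-finger parallel gripper is mounted at the origin on the work surface. World frame = base frame: x ahead of the robot, y to its left, z up, the work surface at z = 0. Lengths are in m, angles in rad, forces in N, time in s.
With the tool pointing down it reaches from about 0.275 to 1 m from the base axis. Payload 8.4 kg.
Tool frame: the origin (TCP) lies midway between the tips of the shut fingers; the grasp point (between the pads) lies 19 mm behind it (robot.pinch_z is the distance from the TCP to the grasp point, in m); z points along the fingers, y is the line along which they close (so a half turn about z gives the same grasp; the last joint's range is limited). The gripper opens to 85 mm and grips with 20 to 120 N. Pads are 22 mm wide; open, the fingers measure 114 mm over their backs; the gripper's body (76 mm by 85 mm) begins 54 mm behind the grasp point. The pads swing forward as they close: fully open they stand 13 mm farther back than shut.
Start: joints at [-1.331, 0.353, 1.633, -0, 1.155, -0.002], TCP at [0.15, -0.607, 0.231] pointing down, gripper open.
Joint ranges: [-2.63, 2.63], [-0.92, 2.1], [0.06, 2.66], [-1.3, 4.44], [0, 2.69], [-3.02, 3.02]. Speed limits (rad/s): [2.22, 2.22, 2.79, 3.14, 3.14, 3.14].

### API

Orientations are given as a unit quaternion [w, x, y, z].
In Python, from workcell import robot, eyes, ticket gives the robot as it stands.
- The arm moves only by the tool apply_moves, never from a script. Its argument "plan" is a list of rows, each an object with "grip": the finger opening in m, from 0 to 0.0854; "linear": the shift along the tool's x, y, z in m, a list of three; "dr": the turn, a rotation vector about the tool's x, y, z in degrees, a list of three. In form: [{"grip": grip, "linear": [dx, dy, dz], "dr": [ax, ay, az]}, ...]. A call has 1 to 20 rows; each row shifts and turns the commanded pose from where the row before left it, along the tool's axes as they then stand; what a row does not reach is not made up. A row lasts 1/10 s, in which the tool goes at most 50 mm and 8.59 degrees, less where a joint would pass 70% of its speed; a pose out of reach is approached as far as the arm can. A call with a gripper value outside its range is refused whole. The fingers move at their own pace and stop on an object; the grip force is fixed at half the most. Time passes only in rows, so rows that do not move let the fingers close. It gives the time, the measured TCP pose, the force, the opening and the grip force at its end, in the units of the state.
- robot.get_obs(): the state, without advancing time (a new reading comes with each control period).
- eyes.grab_frame(name): name is "side" or "top"; returns a dict with "pixels" (480x640x3 uint8, red, green, blue), "fovy" (degrees; the focal length in pixels is half the picture's height over the tangent of half this angle, whatever the lens; pixels are square), "cx", "cy" (the principal point, pixels), "position" and "attitude" of the camera in the world. Camera axes: x right, y up, looking along -z (the intrinsics and any distortion apply to the point x, -y, -z); pixel columns grow to the right and rows downward; lengths in m; the calibration is good to about 2 mm. A picture is of the moment at which its call begins. There is no depth.
- ticket.hand_in(): hands the job in; it is judged then, once.
The state is a dict: "t": time; "q": joint angles; "qvel": joint speeds; "joint_efforts": joint torques, N m; "position": TCP position; "ee_rot": TCP orientation; "contact_force": force on the tool from outside, world axes, zero at the start; "wrist_torque": the same for the moment, N m; "grip_width": finger opening in m; "grasp_force": force on a finger pad.
Only numpy, scipy, OpenCV 4.12 (cv2) and the standard library are available. Lean on these libraries where they do the work, as an engineer would, in place of code of your own. Each camera call takes 0.05 s, during which the arm holds its last target. There are 200 camera calls.

## Working session

There is one attempt and no reset: what is moved stays moved. The work goes in short steps, Python scripts to look and compute and a tool call to move; the robot and the scene stay as the last step left them, time stands still between calls to the robot, and variables do not carry over. Pictures are saved under pics/ and viewed, at most 14 in all, crops included, and the job is handed in when it is done.

Besides the shell and the picture viewer there is one more tool, called after "Emit:" as name(argument=value, ...) on one line, values as JSON. apply_moves: Moves the arm, as the interface text tells. Its arguments: {"type":"object","properties":{"plan":{"type":"array"}},"required":["plan"]}

```bash
ls; mkdir -p pics
python3 - <<'E'
from workcell import robot, eyes, ticket
import cv2
for n in ("side","top"):
    f=eyes.grab_frame(n)
    cv2.imwrite(f"pics/{n}0.png",f["pixels"][:,:,::-1])
    print(n,{k:v for k,v in f.items() if k!="pixels"})
print(robot.get_obs(), robot.pinch_z)
E
```

```text
pics
side {'fovy': 54.41368231880934, 'cx': 318.6779148619662, 'cy': 239.1625278321307, 'position': array([0.32098191, 0.66065183, 0.69589722]), 'attitude': array([-0.09789425, -0.05393989,  0.397622  ,  0.91071617])}
top {'fovy': 44.57742108434513, 'cx': 334.1191180064132, 'cy': 230.82101215521502, 'position': array([0.34432355, 0.02508494, 1.27002946]), 'attitude': array([ 0.70611626,  0.03139755, -0.04443797, -0.70600233])}
{'t': 0.1, 'q': array([-1.33139187e+00,  3.53579674e-01,  1.63405296e+00, -1.34319634e-05,
        1.15521210e+00, -2.38891353e-03]), 'qvel': array([-0.00214237, -0.00153508, -0.00182773, -0.00088609,  0.00102286,
        0.00077797]), 'joint_efforts': array([-6.56434477e-04, -6.06356335e+01, -3.42819858e+01, -2.56716896e-05,
        3.93011898e-03, -2.36858955e-05]), 'position': array([ 0.14955388, -0.60640277,  0.23063918]), 'ee_rot': array([-6.20925900e-04,  9.92700371e-01,  1.20605066e-01, -8.01169765e-05]), 'contact_force': array([0.23325013, 0.45446233, 0.49260503]), 'wrist_torque': array([ 0.01807451,  0.0060186 , -0.04605043]), 'grasp_force': 0.0, 'grip_width': 0.08544687701819535} 0.0187
```

View pics/side0.png

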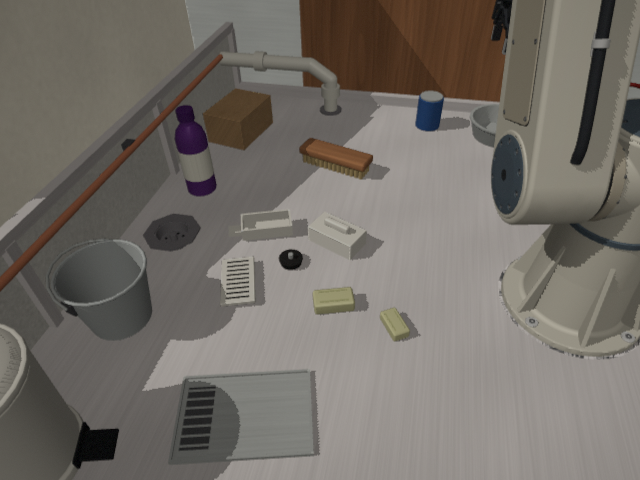

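View pics/top0.png

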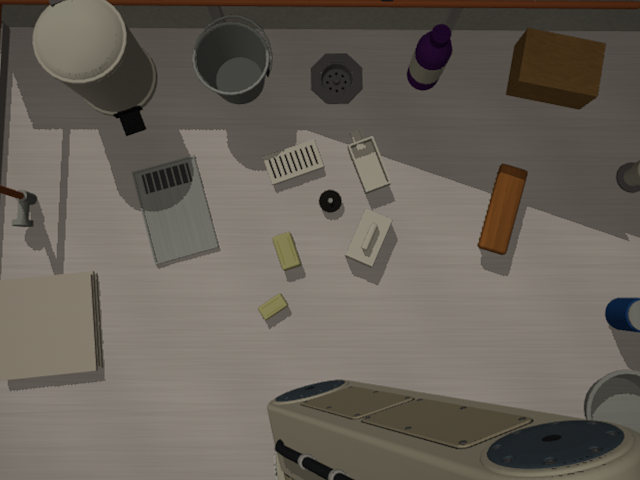

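The side view shows the dish (265,225), deck (238,280), cover (337,233), plug (291,259), brush (336,157) and tray (245,415). Two bars are the candidates for bar_c: one at (333,300) side / (287,251) top, and one at (395,324) side / (273,307) top. The first looks larger and should be the one meant. I'll confirm in enlarged crops.

Run:
```python
import cv2
t=cv2.imread("pics/top0.png")[130:330,125:405]
s=cv2.imread("pics/side0.png")[200:350,210:420]
s2=cv2.imread("pics/side0.png")[360:470,160:330]
def g(im,k,x0,y0,step,name):
    b=cv2.resize(im,None,fx=k,fy=k,interpolation=cv2.INTER_CUBIC)
    for x in range(-(-x0//step)*step,x0+im.shape[1],step):
        X=int((x-x0+.5)*k); cv2.line(b,(X,0),(X,6),(0,0,255),1); cv2.putText(b,str(x),(X-10,16),0,.35,(0,0,255),1)
    for y in range(-(-y0//step)*step,y0+im.shape[0],step):
        Y=int((y-y0+.5)*k); cv2.line(b,(0,Y),(6,Y),(0,0,255),1); cv2.putText(b,str(y),(8,Y+4),0,.35,(0,0,255),1)
    cv2.imwrite(name,b); print(b.shape)
g(t,2.8,125,130,10,"pics/topc.png"); g(s,3.8,210,200,10,"pics/sidec.png"); g(s2,4.5,160,360,10,"pics/sidet.png")
```

```text
(560, 784, 3)
(570, 798, 3)
(495, 765, 3)
```

View pics/topc.png

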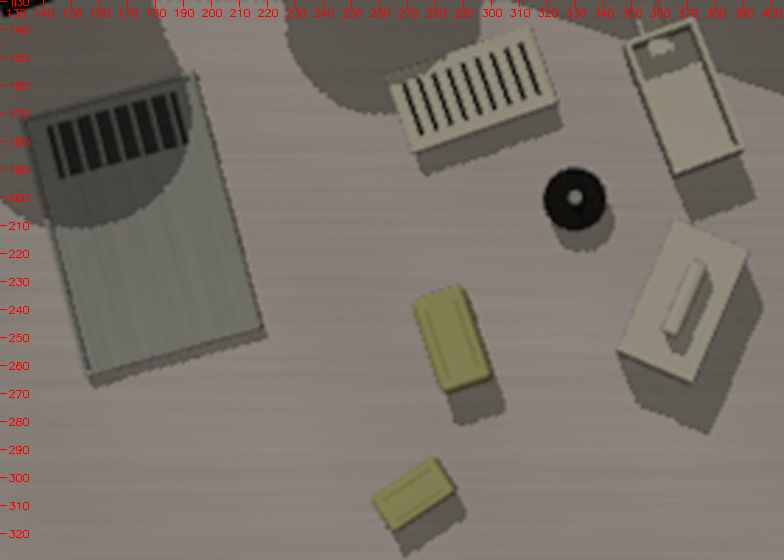

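View pics/sidec.png

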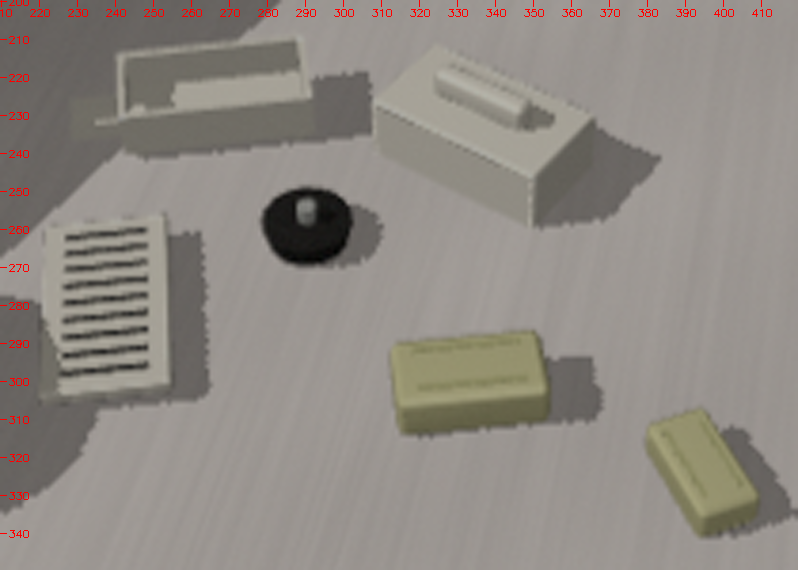

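The enlarged crop confirms two bars. The one at top (287,251) / side (333,297) is about 1.4 times longer than the one at top (273,307) / side (395,324), so the first is bar_c. The tray well is at top (166,178).

View pics/sidet.png

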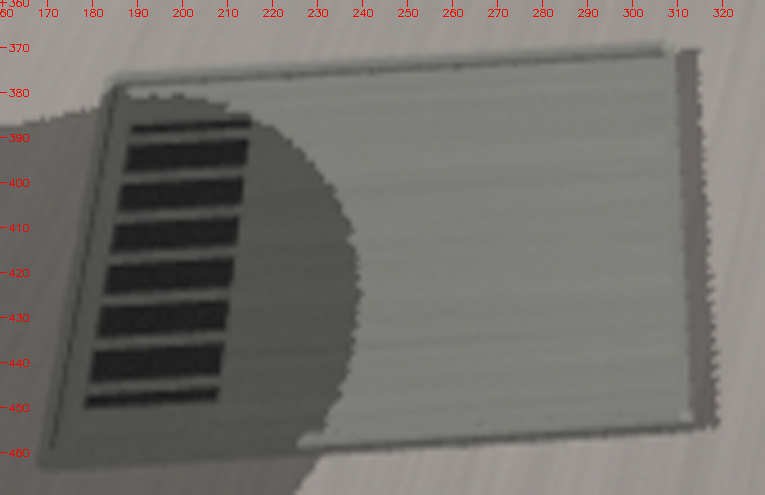

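```bash
cat > h.py <<'E'
import numpy as np
from scipy.optimize import least_squares
from scipy.spatial.transform import Rotation as R
C={'side':(54.41368231880934,318.6779148619662,239.1625278321307,[0.32098191,0.66065183,0.69589722],[-0.09789425,-0.05393989,0.397622,0.91071617]),
'top':(44.57742108434513,334.1191180064132,230.82101215521502,[0.34432355,0.02508494,1.27002946],[0.70611626,0.03139755,-0.04443797,-0.70600233])}
def proj(n,P):
    fv,cx,cy,p,q=C[n]; f=240/np.tan(np.radians(fv)/2)
    c=R.from_quat(q,scalar_first=True).inv().apply(np.atleast_2d(P)-p)
    return np.c_[cx+f*c[:,0]/-c[:,2], cy-f*c[:,1]/-c[:,2]]
def model(v,local):
    x,y,z,a=v; L=np.array(local,float); c,s=np.cos(a),np.sin(a)
    return np.c_[x+c*L[:,0]-s*L[:,1], y+s*L[:,0]+c*L[:,1], z+L[:,2]]
def fit(obs,v0,zfix=None):
    "obs: {view:[(local xyz),(px)...]}"
    def r(v):
        if zfix is not None: v=[v[0],v[1],zfix,v[3]]
        return np.concatenate([(proj(n,model(v,[o[0] for o in ob]))-np.array([o[1] for o in ob])).ravel() for n,ob in obs.items()])
    s=least_squares(r,v0,loss='soft_l1')
    return s.x, r(s.x)
T=lambda X,Y:(125+X/2.8-.5,130+Y/2.8-.5)
S=lambda X,Y:(210+X/3.8-.5,200+Y/3.8-.5)
S2=lambda X,Y:(160+X/4.5-.5,360+Y/4.5-.5)
E
cat > m.py <<'E'
from h import *
def rect(l,w,px):  # order: ++ , +-, --, -+ in local x,y
    return [((sx*l/2,sy*w/2,0),p) for (sx,sy),p in zip([(1,1),(1,-1),(-1,-1),(-1,1)],px) if p]
np.set_printoptions(precision=4,suppress=True)
O={}
O['dish rim']=({'top':rect(.110,.058,[T(625,45),T(697,19),T(745,149),T(673,178)]),'side':rect(.110,.058,[S(121,122),S(118,54),S(300,38),S(310,99)])},[.5,0,.04,.3])
O['deck top']=({'top':rect(.120,.066,[T(388,80),T(413,153),T(559,101),T(532,27)][::1]),},[.5,.1,.017,-1.3])
O['deck top'][0]['side']=rect(.120,.066,[S(60,395),S(170,382),S(165,214),S(45,226)]); 
# deck: local +x -> world +y
O['deck top']=({'top':rect(.120,.066,[T(413,153),T(388,80),T(532,27),T(559,101)]),'side':rect(.120,.066,[S(170,382),S(60,395),S(45,226),S(165,214)])},[.5,.1,.017,1.9])
O['cover roof']=({'top':rect(.110,.062,[T(676,219),T(748,250),T(692,382),T(618,351)]),'side':rect(.110,.062,[S(376,103),S(434,45),S(595,119),S(534,178)])},[.4,0,.04,-.4])
O['bar top']=({'top':rect(.076,.042,[T(413,303),T(462,286),T(492,376),T(443,391)]),'side':rect(.076,.042,[S(401,406),S(391,344),S(536,331),S(548,392)])},[.4,.1,.028,.3])
O['tray']=({'top':rect(.210,.140,[T(22,125),T(195,70),T(264,328),T(90,377)])},[.5,.3,.008,.3])
if __name__=='__main__':
    for k,(o,v0) in O.items():
        v,r=fit(o,v0); print(k,v,'deg',np.degrees(v[3]).round(1)); print(r.reshape(-1,2).round(1).tolist())
E
python3 m.py
```

```text
dish rim [ 0.6214 -0.0734  0.0341  0.3516] deg 20.1
[[-0.0, -0.2], [-0.6, 0.1], [0.2, 0.8], [0.7, -0.5], [-1.1, -0.5], [-0.4, 0.3], [0.8, -0.2], [0.4, 0.5]]
deck top [0.6298 0.0899 0.017  1.9239] deg 110.2
[[0.7, 1.3], [-0.5, -0.7], [-0.2, -0.2], [0.6, 1.2], [0.5, -0.1], [-5.8, 0.4], [-0.4, 0.0], [0.1, -0.2]]
cover roof [ 0.4631 -0.0709  0.0392 -0.4106] deg -23.5
[[-0.4, 0.2], [0.7, 0.7], [0.4, 1.1], [-0.2, 0.4], [-1.9, -0.1], [-0.2, 0.0], [-0.4, -0.5], [-0.6, 0.5]]
bar top [0.4349 0.1038 0.0261 0.3309] deg 19.0
[[-0.7, -0.3], [0.5, -0.6], [1.2, 1.0], [-0.1, 2.1], [-1.7, 0.7], [-1.3, -0.3], [0.3, -0.6], [0.7, 0.4]]
tray [ 0.5286  0.3494 -0.0078  0.2878] deg 16.5
[[-0.0, -1.0], [-0.2, 1.2], [0.3, -0.4], [-0.0, 0.3]]
```

The tray crop shows the lip corners at about (183,377), (168,464), (308,369) and (313,455), and the barred well from (189,387) to (178,450). I'll add these to the fit with fixed heights.

```bash
cat > m2.py <<'E'
from m import *
lip=lambda sx,sy:(sx*.105,sy*.070,.008)
w=lambda sx,sy:(.072+sx*.022,sy*.052,.004)
top=[(lip(1,1),T(22,125)),(lip(1,-1),T(195,70)),(lip(-1,-1),T(264,328)),(lip(-1,1),T(90,377)),
 (w(1,1),T(47,125)),(w(1,-1),T(179,93)),(w(-1,-1),T(190,143)),(w(-1,1),T(62,180))]
side=[(lip(1,1),S2(38,466)),(lip(1,-1),S2(107,75)),(lip(-1,-1),S2(668,42)),(lip(-1,1),S2(692,425)),
 (w(1,1),S2(84,408)),(w(1,-1),S2(131,125)),(w(-1,-1),S2(252,113)),(w(-1,1),S2(218,400))]
for o in ({'top':top},{'side':side},{'top':top,'side':side}):
    v,r=fit(o,[.5,.3,0,.3],zfix=0); print('tray',v,np.degrees(v[3]).round(1)); print(r.reshape(-1,2).round(1).tolist())
x,y,_,a=v; c,s=np.cos(a),np.sin(a)
print('well',x+.072*c,y+.072*s)
for d in (.085,.08): print('dish target',d,x+(.072-d)*c,y+(.072-d)*s)
for k,z in (('dish rim',.034),('deck top',.017),('cover roof',.040),('bar top',.028)):
    o,v0=O[k]
    if k=='deck top': o['side'].pop(1)
    for oo in ({'top':o['top']},{'side':o['side']},o):
        v,r=fit(oo,v0,zfix=z); print(k,v[[0,1]],np.degrees(v[3]).round(1),np.sqrt(np.mean(r**2)).round(2))
E
python3 m2.py
```

```text
tray [0.5274 0.3457 0.0614 0.2839] 16.3
[[-0.6, -2.1], [0.1, 0.1], [0.5, -0.2], [-0.6, 0.5], [0.4, 0.8], [-0.5, -0.7], [0.7, 0.4], [0.0, 0.2]]
tray [0.5261 0.3469 0.0001 0.2771] 15.9
[[-0.4, -0.4], [-0.2, -0.2], [1.5, -0.2], [-0.1, -0.5], [-0.2, 0.6], [-0.0, -0.6], [0.1, 0.5], [0.0, 0.5]]
tray [ 0.5266  0.3464 -0.      0.2802] 16.1
[[-0.7, -1.9], [-0.0, 0.5], [0.1, 0.3], [-1.2, 0.8], [0.2, 1.0], [-0.6, -0.3], [0.5, 0.8], [-0.2, 0.5], [-0.4, -0.5], [-0.5, -0.3], [1.1, -0.7], [-0.2, -1.1], [-0.3, 0.4], [-0.3, -0.7], [-0.2, 0.3], [-0.1, 0.2]]
well 0.5957763219588208 0.3663084965256808
dish target 0.085 0.5140912516958814 0.3428021293852936
dish target 0.08 0.5188962558289956 0.3441848568641399
dish rim [ 0.6215 -0.0733] 19.8 0.45
dish rim [ 0.6214 -0.0737] 20.9 0.53
dish rim [ 0.6214 -0.0734] 20.1 0.53
deck top [0.6308 0.0903] 110.0 0.72
deck top [0.6302 0.0902] 109.7 0.16
deck top [0.6304 0.0902] 109.8 0.58
cover roof [ 0.4644 -0.0707] -23.5 0.41
cover roof [ 0.4616 -0.0704] -23.5 0.57
cover roof [ 0.4631 -0.0706] -23.5 0.71
bar top [0.4358 0.1041] 19.1 0.92
bar top [0.4337 0.105 ] 19.0 0.84
bar top [0.4347 0.1045] 19.0 0.97
```

```bash
cat > g.py <<'E'
import sys,numpy as np
from scipy.spatial.transform import Rotation as R
from workcell import robot
def go(x,y,z,yaw):
    o=robot.get_obs(); r=R.from_quat(o['ee_rot'],scalar_first=True)
    c,s=np.cos(np.radians(yaw)),np.sin(np.radians(yaw))
    t=R.from_matrix(np.array([[c,s,0],[s,-c,0],[0,0,-1]]))
    X=r.as_matrix()[:,0]
    print('t',o['t'].round(2),'pos',o['position'].round(4),'yaw',np.degrees(np.arctan2(X[1],X[0])).round(2),'grip',round(o['grip_width'],4),round(o['grasp_force'],1),'F',o['contact_force'].round(1),'q6',o['q'][5].round(2))
    d=np.array([x,y,z])-o['position']
    print('turn(tool,deg)',np.degrees((r.inv()*t).as_rotvec()).round(2),'lin after turn mm',(1000*t.inv().apply(d)).round(1),'lin before turn mm',(1000*r.inv().apply(d)).round(1))
if __name__=='__main__': go(*map(float,sys.argv[1:]))
E
python3 g.py .6214 -.0734 .13 20.1
```

```text
Traceback (most recent call last):
  File "g.py", line 12, in <module>
    if __name__=='__main__': go(*map(float,sys.argv[1:]))
                             ~~^^^^^^^^^^^^^^^^^^^^^^^^^^
  File "g.py", line 9, in go
    print('t',o['t'].round(2),'pos',o['position'].round(4),'yaw',np.degrees(np.arctan2(X[1],X[0])).round(2),'grip',round(o['grip_width'],4),round(o['grasp_force'],1),'F',o['contact_force'].round(1),'q6',o['q'][5].round(2))
              ^^^^^^^^^^^^
AttributeError: 'float' object has no attribute 'round'
```

```bash
sed -i "s/o\['t'\].round(2)/round(o['t'],2)/" g.py; python3 g.py .6214 -.0734 .13 20.1
```

```text
t 0.1 pos [ 0.1496 -0.6064  0.2306] yaw 13.85 grip 0.0854 0.0 F [0.2 0.5 0.5] q6 -0.0
turn(tool,deg) [-0.07 -0.   -6.25] lin after turn mm [ 626.3 -338.4  100.6] lin before turn mm [ 585.7 -404.4  101.1]
```

Emit:
apply_moves(plan=[{"grip": 0.0854, "linear": [0, 0, 0], "dr": [0, 0, -6.25]}, {"grip": 0.0854, "linear": [0.0348, -0.0188, 0.0056], "dr": [0, 0, 0]}, {"grip": 0.0854, "linear": [0.0348, -0.0188, 0.0056], "dr": [0, 0, 0]}, {"grip": 0.0854, "linear": [0.0348, -0.0188, 0.0056], "dr": [0, 0, 0]}, {"grip": 0.0854, "linear": [0.0348, -0.0188, 0.0056], "dr": [0, 0, 0]}, {"grip": 0.0854, "linear": [0.0348, -0.0188, 0.0056], "dr": [0, 0, 0]}, {"grip": 0.0854, "linear": [0.0348, -0.0188, 0.0056], "dr": [0, 0, 0]}, {"grip": 0.0854, "linear": [0.0348, -0.0188, 0.0056], "dr": [0, 0, 0]}, {"grip": 0.0854, "linear": [0.0348, -0.0188, 0.0056], "dr": [0, 0, 0]}, {"grip": 0.0854, "linear": [0.0348, -0.0188, 0.0056], "dr": [0, 0, 0]}, {"grip": 0.0854, "linear": [0.0348, -0.0188, 0.0056], "dr": [0, 0, 0]}, {"grip": 0.0854, "linear": [0.0348, -0.0188, 0.0056], "dr": [0, 0, 0]}, {"grip": 0.0854, "linear": [0.0348, -0.0188, 0.0056], "dr": [0, 0, 0]}, {"grip": 0.0854, "linear": [0.0348, -0.0188, 0.0056], "dr": [0, 0, 0]}, {"grip": 0.0854, "linear": [0.0348, -0.0188, 0.0056], "dr": [0, 0, 0]}, {"grip": 0.0854, "linear": [0.0348, -0.0188, 0.0056], "dr": [0, 0, 0]}, {"grip": 0.0854, "linear": [0.0348, -0.0188, 0.0056], "dr": [0, 0, 0]}, {"grip": 0.0854, "linear": [0.0348, -0.0188, 0.0056], "dr": [0, 0, 0]}, {"grip": 0.0854, "linear": [0.0348, -0.0188, 0.0056], "dr": [0, 0, 0]}, {"grip": 0.0854, "linear": [0, 0, 0], "dr": [0, 0, 0]}])

```text
t: 2.1
position: [0.6239, -0.0703, 0.1295]
ee_rot: [-0.0, 0.984, 0.176, 0.0]
contact_force: [1.0, -0.7, -0.0]
grip_width: 0.0857
grasp_force: 0.0
```

```bash
python3 g.py .6214 -.0734 .003 20.1
```

```text
t 2.1 pos [ 0.6239 -0.0703  0.1295] yaw 20.28 grip 0.0857 0.0 F [ 1.  -0.7 -0. ] q6 1.1
turn(tool,deg) [-0.04 -0.05  0.18] lin after turn mm [ -3.4   2.  126.5] lin before turn mm [ -3.5   2.1 126.5]
```

Emit:
apply_moves(plan=[{"grip": 0.0854, "linear": [-0.0034, 0.002, 0.02], "dr": [0, 0, 0.18]}, {"grip": 0.0854, "linear": [0, 0, 0.03], "dr": [0, 0, 0]}, {"grip": 0.0854, "linear": [0, 0, 0.02], "dr": [0, 0, 0]}, {"grip": 0.0854, "linear": [0, 0, 0.015], "dr": [0, 0, 0]}, {"grip": 0.0854, "linear": [0, 0, 0], "dr": [0, 0, 0]}, {"grip": 0.0854, "linear": [0, 0, 0], "dr": [0, 0, 0]}])

```text
t: 2.7
position: [0.6191, -0.0771, 0.0458]
ee_rot: [0.0, 0.985, 0.173, -0.0]
contact_force: [0.7, -0.3, 0.8]
grip_width: 0.0854
grasp_force: 0.0
```

```bash
python3 g.py .6214 -.0734 .003 20.1
```

```text
t 2.7 pos [ 0.6191 -0.0771  0.0458] yaw 19.91 grip 0.0854 0.0 F [ 0.7 -0.3  0.8] q6 1.1
turn(tool,deg) [-0.    0.   -0.19] lin after turn mm [ 3.4 -2.6 42.8] lin before turn mm [ 3.4 -2.7 42.8]
```

Emit:
apply_moves(plan=[{"grip": 0.0854, "linear": [0.0034, -0.0026, 0], "dr": [0, 0, -0.19]}, {"grip": 0.0854, "linear": [0, 0, 0.0], "dr": [0, 0, 0]}, {"grip": 0.0854, "linear": [0, 0, 0.0], "dr": [0, 0, 0]}, {"grip": 0.0854, "linear": [0, 0, 0.022], "dr": [0, 0, 0]}, {"grip": 0.0854, "linear": [0, 0, 0.02], "dr": [0, 0, 0]}, {"grip": 0.0854, "linear": [0, 0, 0], "dr": [0, 0, 0]}, {"grip": 0.0854, "linear": [0, 0, 0], "dr": [0, 0, 0]}, {"grip": 0.0854, "linear": [0, 0, 0], "dr": [0, 0, 0]}])

```text
t: 3.5
position: [0.6222, -0.0733, 0.0046]
ee_rot: [0.0, 0.985, 0.175, 0.001]
contact_force: [0.0, -0.2, -0.3]
grip_width: 0.0851
grasp_force: 0.0
```

```bash
python3 g.py .6214 -.0734 .003 20.1
```

```text
t 3.5 pos [ 0.6222 -0.0733  0.0046] yaw 20.11 grip 0.0851 0.0 F [ 0.  -0.2 -0.3] q6 1.1
turn(tool,deg) [ 0.04 -0.08  0.01] lin after turn mm [-0.8 -0.2  1.6] lin before turn mm [-0.8 -0.2  1.6]
```

Emit:
apply_moves(plan=[{"grip": 0.05, "linear": [0, 0, 0.001], "dr": [0, 0, 0]}, {"grip": 0.05, "linear": [0, 0, 0], "dr": [0, 0, 0]}, {"grip": 0.05, "linear": [0, 0, 0], "dr": [0, 0, 0]}, {"grip": 0.05, "linear": [0, 0, 0], "dr": [0, 0, 0]}, {"grip": 0.05, "linear": [0, 0, 0], "dr": [0, 0, 0]}, {"grip": 0.05, "linear": [0, 0, 0], "dr": [0, 0, 0]}])

```text
t: 4.1
position: [0.622, -0.0733, 0.0036]
ee_rot: [0.0, 0.985, 0.175, 0.001]
contact_force: [-0.4, -0.9, 6.0]
grip_width: 0.0573
grasp_force: 63.9
```

```bash
python3 g.py .5140 .3428 .105 16.1
```

```text
t 4.1 pos [ 0.622  -0.0733  0.0036] yaw 20.11 grip 0.0573 63.9 F [-0.4 -0.9  6. ] q6 1.1
turn(tool,deg) [ 0.03 -0.07  4.01] lin after turn mm [  11.6 -429.7 -101.4] lin before turn mm [  41.8 -427.8 -101.7]
```

Emit:
apply_moves(plan=[{"grip": 0.05, "linear": [0, 0, -0.005], "dr": [0, 0, 0]}, {"grip": 0.05, "linear": [0, 0, -0.016], "dr": [0, 0, 0]}, {"grip": 0.05, "linear": [0, 0, -0.03], "dr": [0, 0, 0]}, {"grip": 0.05, "linear": [0, 0, -0.03], "dr": [0, 0, 0]}, {"grip": 0.05, "linear": [0, 0, -0.02], "dr": [0, 0, 4]}, {"grip": 0.05, "linear": [0.0006, -0.0148, 0], "dr": [0, 0, 0]}, {"grip": 0.05, "linear": [0.001, -0.03, 0], "dr": [0, 0, 0]}, {"grip": 0.05, "linear": [0.001, -0.04, 0], "dr": [0, 0, 0]}, {"grip": 0.05, "linear": [0.001, -0.04, 0], "dr": [0, 0, 0]}, {"grip": 0.05, "linear": [0.001, -0.04, 0], "dr": [0, 0, 0]}, {"grip": 0.05, "linear": [0.001, -0.04, 0], "dr": [0, 0, 0]}, {"grip": 0.05, "linear": [0.001, -0.04, 0], "dr": [0, 0, 0]}, {"grip": 0.05, "linear": [0.001, -0.04, 0], "dr": [0, 0, 0]}, {"grip": 0.05, "linear": [0.001, -0.04, 0], "dr": [0, 0, 0]}, {"grip": 0.05, "linear": [0.001, -0.04, 0], "dr": [0, 0, 0]}, {"grip": 0.05, "linear": [0.001, -0.04, 0], "dr": [0, 0, 0]}, {"grip": 0.05, "linear": [0.001, -0.025, 0], "dr": [0, 0, 0]}, {"grip": 0.05, "linear": [0, 0, 0], "dr": [0, 0, 0]}, {"grip": 0.05, "linear": [0, 0, 0], "dr": [0, 0, 0]}, {"grip": 0.05, "linear": [0, 0, 0], "dr": [0, 0, 0]}])

```text
t: 6.1
position: [0.5127, 0.3422, 0.1031]
ee_rot: [0.0, 0.99, 0.14, -0.001]
contact_force: [0.5, 0.4, -0.6]
grip_width: 0.0571
grasp_force: 64.1
```

```bash
python3 g.py .5146 .3428 .0075 16.1
python3 - <<'E'
from workcell import eyes
import cv2
a=eyes.grab_frame("side")["pixels"][250:480,90:370,::-1]
cv2.imwrite("pics/s1.png",cv2.resize(a,None,fx=2.5,fy=2.5,interpolation=2))
E
```

```text
t 6.1 pos [0.5127 0.3422 0.1031] yaw 16.14 grip 0.0571 64.1 F [ 0.5  0.4 -0.6] q6 1.88
turn(tool,deg) [0.03 0.06 0.04] lin after turn mm [ 2.  -0.1 95.6] lin before turn mm [ 2.1 -0.1 95.6]
```

View pics/s1.png

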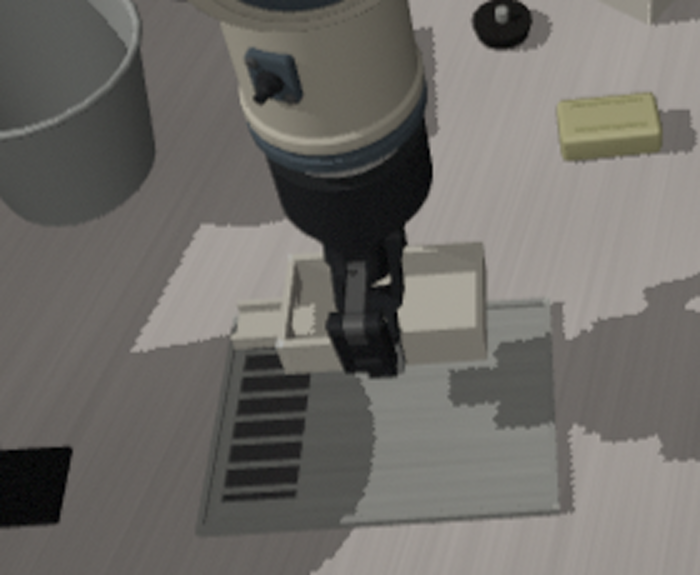

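The dish is held level over the tray with its spout (crop 235,320) toward the well. Next I lower it.

Emit:
apply_moves(plan=[{"grip": 0.05, "linear": [0.001, 0, 0.01], "dr": [0, 0, 0]}, {"grip": 0.05, "linear": [0.001, 0, 0.02], "dr": [0, 0, 0]}, {"grip": 0.05, "linear": [0, 0, 0.025], "dr": [0, 0, 0]}, {"grip": 0.05, "linear": [0, 0, 0.02], "dr": [0, 0, 0]}, {"grip": 0.05, "linear": [0, 0, 0.01], "dr": [0, 0, 0]}, {"grip": 0.05, "linear": [0, 0, 0.005], "dr": [0, 0, 0]}, {"grip": 0.05, "linear": [0, 0, 0.0], "dr": [0, 0, 0]}, {"grip": 0.05, "linear": [0, 0, 0], "dr": [0, 0, 0]}, {"grip": 0.05, "linear": [0, 0, 0], "dr": [0, 0, 0]}])

```text
t: 7.05
position: [0.5158, 0.3439, 0.0144]
ee_rot: [-0.0, 0.99, 0.14, 0.001]
contact_force: [-0.5, -0.2, -0.0]
grip_width: 0.057
grasp_force: 64.1
```

```bash
python3 g.py .5146 .3428 .0075 16.1
```

```text
t 7.05 pos [0.5158 0.3439 0.0144] yaw 16.11 grip 0.057 64.1 F [-0.5 -0.2 -0. ] q6 1.88
turn(tool,deg) [-0.03 -0.09  0.01] lin after turn mm [-1.4  0.7  6.9] lin before turn mm [-1.4  0.7  6.9]
```

Emit:
apply_moves(plan=[{"grip": 0.05, "linear": [-0.001, 0.0007, 0.003], "dr": [0, 0, 0]}, {"grip": 0.05, "linear": [0, 0, 0.002], "dr": [0, 0, 0]}, {"grip": 0.05, "linear": [0, 0, 0.001], "dr": [0, 0, 0]}, {"grip": 0.05, "linear": [0, 0, 0.001], "dr": [0, 0, 0]}, {"grip": 0.05, "linear": [0, 0, 0.0], "dr": [0, 0, 0]}, {"grip": 0.05, "linear": [0, 0, 0], "dr": [0, 0, 0]}])

```text
t: 7.65
position: [0.5143, 0.3425, 0.0075]
ee_rot: [0.0, 0.99, 0.14, -0.0]
contact_force: [-4.0, -2.0, 12.0]
grip_width: 0.0572
grasp_force: 65.7
```

```bash
python3 g.py .5146 .3428 .0075 16.1
```

```text
t 7.65 pos [0.5143 0.3425 0.0075] yaw 16.12 grip 0.0572 65.7 F [-4. -2. 12.] q6 1.87
turn(tool,deg) [0.01 0.01 0.02] lin after turn mm [ 0.4 -0.2  0. ] lin before turn mm [ 0.4 -0.2  0. ]
```

Emit:
apply_moves(plan=[{"grip": 0.0854, "linear": [0, 0, -0.001], "dr": [0, 0, 0]}, {"grip": 0.0854, "linear": [0, 0, 0], "dr": [0, 0, 0]}, {"grip": 0.0854, "linear": [0, 0, 0], "dr": [0, 0, 0]}, {"grip": 0.0854, "linear": [0, 0, 0], "dr": [0, 0, 0]}, {"grip": 0.0854, "linear": [0, 0, -0.01], "dr": [0, 0, 0]}, {"grip": 0.0854, "linear": [0, 0, -0.03], "dr": [0, 0, 0]}, {"grip": 0.0854, "linear": [0, 0, -0.04], "dr": [0, 0, 0]}, {"grip": 0.0854, "linear": [0, 0, -0.04], "dr": [0, 0, 0]}])

```text
t: 8.45
position: [0.514, 0.3423, 0.129]
ee_rot: [0.0, 0.99, 0.14, -0.0]
contact_force: [0.1, 1.3, 0.6]
grip_width: 0.0854
grasp_force: 0.0
```

```bash
python3 g.py .6304 .0902 .12 109.8
```

```text
t 8.45 pos [0.514  0.3423 0.129 ] yaw 16.11 grip 0.0854 0.0 F [0.1 1.3 0.6] q6 1.87
turn(tool,deg) [-3.000e-02  5.000e-02 -9.369e+01] lin after turn mm [-276.7   24.1    9. ] lin before turn mm [ 41.8 274.5   9. ]
```

Emit:
apply_moves(plan=[{"grip": 0.0854, "linear": [0.006, 0.0392, 0], "dr": [0, 0, 0]}, {"grip": 0.0854, "linear": [0.006, 0.0392, 0], "dr": [0, 0, 0]}, {"grip": 0.0854, "linear": [0.006, 0.0392, 0], "dr": [0, 0, 0]}, {"grip": 0.0854, "linear": [0.006, 0.0392, 0], "dr": [0, 0, 0]}, {"grip": 0.0854, "linear": [0.006, 0.0392, 0], "dr": [0, 0, 0]}, {"grip": 0.0854, "linear": [0.006, 0.0392, 0], "dr": [0, 0, 0]}, {"grip": 0.0854, "linear": [0.006, 0.0392, 0], "dr": [0, 0, 0]}, {"grip": 0.0854, "linear": [0, 0, 0], "dr": [0, 0, -8.52]}, {"grip": 0.0854, "linear": [0, 0, 0], "dr": [0, 0, -8.52]}, {"grip": 0.0854, "linear": [0, 0, 0], "dr": [0, 0, -8.52]}, {"grip": 0.0854, "linear": [0, 0, 0], "dr": [0, 0, -8.52]}, {"grip": 0.0854, "linear": [0, 0, 0], "dr": [0, 0, -8.52]}, {"grip": 0.0854, "linear": [0, 0, 0], "dr": [0, 0, -8.52]}, {"grip": 0.0854, "linear": [0, 0, 0], "dr": [0, 0, -8.52]}, {"grip": 0.0854, "linear": [0, 0, 0], "dr": [0, 0, -8.52]}, {"grip": 0.0854, "linear": [0, 0, 0], "dr": [0, 0, -8.52]}, {"grip": 0.0854, "linear": [0, 0, 0], "dr": [0, 0, -8.52]}, {"grip": 0.0854, "linear": [0, 0, 0], "dr": [0, 0, -8.52]}, {"grip": 0.0854, "linear": [0, 0, 0], "dr": [0, 0, 0]}, {"grip": 0.0854, "linear": [0, 0, 0], "dr": [0, 0, 0]}])

```text
t: 10.45
position: [0.631, 0.0906, 0.1279]
ee_rot: [0.0, 0.577, 0.817, 0.0]
contact_force: [-1.1, -0.6, -0.6]
grip_width: 0.0856
grasp_force: 0.0
```

```bash
python3 g.py .6304 .0902 .0 109.8;  python3 - <<'E'
from workcell import eyes
import cv2
a=eyes.grab_frame("side")["pixels"][330:480,150:350,::-1]
b=eyes.grab_frame("top")["pixels"][130:280,120:320,::-1]
cv2.imwrite("pics/s2.png",cv2.resize(cv2.vconcat([a,b])if 0 else cv2.hconcat([a,b]),None,fx=2,fy=2,interpolation=2))
cv2.imwrite("pics/s2a.png",a); cv2.imwrite("pics/s2b.png",b)
E
```

```text
t 10.45 pos [0.631  0.0906 0.1279] yaw 109.58 grip 0.0856 0.0 F [-1.1 -0.6 -0.6] q6 -0.2
turn(tool,deg) [ 0.02  0.   -0.22] lin after turn mm [ -0.2  -0.7 127.9] lin before turn mm [ -0.2  -0.7 127.9]
```

View pics/s2.png

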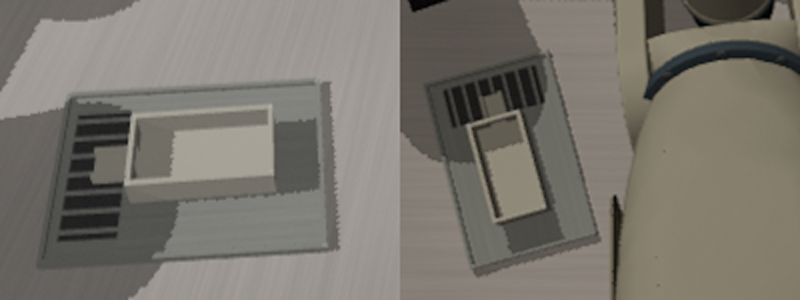

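The dish stands straight on the tray, with its spout tip (crop 93,165) over the well's middle. I'll measure the rim and lower onto the deck.

Run:
```python
from m import *
a=lambda X,Y:(150+X/2-.5,330+Y/2-.5); b=lambda X,Y:(120+(X-400)/2-.5,130+Y/2-.5)
o={'side':rect(.110,.058,[a(127,186),a(132,115),a(272,106),a(275,177)]),'top':rect(.11,.058,[b(468,125),b(520,111),b(549,210),b(496,221)])}
for oo in ({'side':o['side']},{'top':o['top']},o):
    v,r=fit(oo,[.51,.34,.038,.28],zfix=.038); print(v,np.degrees(v[3]),np.abs(r).max())
```

```text
[0.5129 0.343  0.038  0.2857] 16.36762727054479 1.219528339346482
[0.5147 0.3414 0.0426 0.2949] 16.894341216528428 1.6989339601210816
[0.5135 0.3424 0.0387 0.2897] 16.598890946320957 2.220323202040447
```

Emit:
apply_moves(plan=[{"grip": 0.0854, "linear": [0, 0, 0.02], "dr": [0, 0, -0.2]}, {"grip": 0.0854, "linear": [0, 0, 0.035], "dr": [0, 0, 0]}, {"grip": 0.0854, "linear": [0, 0, 0.035], "dr": [0, 0, 0]}, {"grip": 0.0854, "linear": [0, 0, 0.02], "dr": [0, 0, 0]}, {"grip": 0.0854, "linear": [0, 0, 0.008], "dr": [0, 0, 0]}, {"grip": 0.0854, "linear": [0, 0, 0], "dr": [0, 0, 0]}, {"grip": 0.0854, "linear": [0, 0, 0], "dr": [0, 0, 0]}, {"grip": 0.0854, "linear": [0, 0, 0], "dr": [0, 0, 0]}])

```text
t: 11.35
position: [0.632, 0.0908, 0.011]
ee_rot: [0.001, 0.573, 0.819, 0.001]
contact_force: [0.5, 0.9, -0.1]
grip_width: 0.0855
grasp_force: 0.0
```

```bash
python3 g.py .6304 .0902 -.001 109.8
```

```text
t 11.35 pos [0.632  0.0908 0.011 ] yaw 110.01 grip 0.0855 0.0 F [ 0.5  0.9 -0.1] q6 -0.21
turn(tool,deg) [0.13 0.03 0.21] lin after turn mm [-0.  -1.7 12. ] lin before turn mm [ 0.  -1.7 11.9]
```

Emit:
apply_moves(plan=[{"grip": 0.0854, "linear": [0, -0.001, 0.008], "dr": [0, 0, 0]}, {"grip": 0.0854, "linear": [0, 0, 0.004], "dr": [0, 0, 0]}, {"grip": 0.0854, "linear": [0, 0, 0], "dr": [0, 0, 0]}, {"grip": 0.0854, "linear": [0, 0, 0], "dr": [0, 0, 0]}, {"grip": 0.06, "linear": [0, 0, 0], "dr": [0, 0, 0]}, {"grip": 0.06, "linear": [0, 0, 0], "dr": [0, 0, 0]}, {"grip": 0.06, "linear": [0, 0, 0], "dr": [0, 0, 0]}, {"grip": 0.06, "linear": [0, 0, 0], "dr": [0, 0, 0]}, {"grip": 0.06, "linear": [0, 0, 0], "dr": [0, 0, 0]}])

```text
t: 12.25
position: [0.6302, 0.0903, -0.0019]
ee_rot: [0.0, 0.573, 0.819, 0.0]
contact_force: [-1.4, -0.3, 5.4]
grip_width: 0.0645
grasp_force: 66.5
```

```bash
python3 g.py .5137 .3424 .12 16.2
```

```text
t 12.25 pos [ 0.6302  0.0903 -0.0019] yaw 110.03 grip 0.0645 66.5 F [-1.4 -0.3  5.4] q6 -0.21
turn(tool,deg) [ 2.000e-02 -2.000e-02  9.383e+01] lin after turn mm [ -41.6 -274.6 -121.9] lin before turn mm [ 276.8  -23.1 -121.9]
```

Emit:
apply_moves(plan=[{"grip": 0.06, "linear": [0, 0, -0.005], "dr": [0, 0, 0]}, {"grip": 0.06, "linear": [0, 0, -0.016], "dr": [0, 0, 0]}, {"grip": 0.06, "linear": [0, 0, -0.03], "dr": [0, 0, 0]}, {"grip": 0.06, "linear": [0, 0, -0.03], "dr": [0, 0, 0]}, {"grip": 0.06, "linear": [0, 0, -0.03], "dr": [0, 0, 0]}, {"grip": 0.06, "linear": [0, 0, -0.01], "dr": [0, 0, 3]}, {"grip": 0.06, "linear": [0, 0, 0], "dr": [0, 0, 6]}, {"grip": 0.06, "linear": [0, 0, 0], "dr": [0, 0, 8.5]}, {"grip": 0.06, "linear": [0, 0, 0], "dr": [0, 0, 8.5]}, {"grip": 0.06, "linear": [0, 0, 0], "dr": [0, 0, 8.5]}, {"grip": 0.06, "linear": [0, 0, 0], "dr": [0, 0, 8.5]}, {"grip": 0.06, "linear": [0, 0, 0], "dr": [0, 0, 8.5]}, {"grip": 0.06, "linear": [0, 0, 0], "dr": [0, 0, 8.5]}, {"grip": 0.06, "linear": [0, 0, 0], "dr": [0, 0, 8.5]}, {"grip": 0.06, "linear": [0, 0, 0], "dr": [0, 0, 8.5]}, {"grip": 0.06, "linear": [0, 0, 0], "dr": [0, 0, 8.5]}, {"grip": 0.06, "linear": [0, 0, 0], "dr": [0, 0, 5.3]}, {"grip": 0.06, "linear": [0, 0, 0], "dr": [0, 0, 3]}, {"grip": 0.06, "linear": [0, 0, 0], "dr": [0, 0, 0]}, {"grip": 0.06, "linear": [0, 0, 0], "dr": [0, 0, 0]}])

```text
t: 14.25
position: [0.6301, 0.0903, 0.1193]
ee_rot: [-0.0, 0.99, 0.142, 0.0]
contact_force: [0.4, -0.7, -0.3]
grip_width: 0.0644
grasp_force: 66.3
```

```bash
python3 g.py .5137 .3424 .12 16.2
```

```text
t 14.25 pos [0.6301 0.0903 0.1193] yaw 16.33 grip 0.0644 66.3 F [ 0.4 -0.7 -0.3] q6 1.43
turn(tool,deg) [ 0.01 -0.04  0.13] lin after turn mm [ -41.4 -274.6   -0.7] lin before turn mm [ -40.8 -274.7   -0.8]
```

Emit:
apply_moves(plan=[{"grip": 0.06, "linear": [-0.0023, -0.015, 0], "dr": [0, 0, 0.1]}, {"grip": 0.06, "linear": [-0.0045, -0.03, 0], "dr": [0, 0, 0]}, {"grip": 0.06, "linear": [-0.0054, -0.036, 0], "dr": [0, 0, 0]}, {"grip": 0.06, "linear": [-0.0054, -0.036, 0], "dr": [0, 0, 0]}, {"grip": 0.06, "linear": [-0.0054, -0.036, 0], "dr": [0, 0, 0]}, {"grip": 0.06, "linear": [-0.0054, -0.036, 0], "dr": [0, 0, 0]}, {"grip": 0.06, "linear": [-0.0054, -0.036, 0], "dr": [0, 0, 0]}, {"grip": 0.06, "linear": [-0.0045, -0.03, 0], "dr": [0, 0, 0]}, {"grip": 0.06, "linear": [-0.0023, -0.015, 0], "dr": [0, 0, 0]}, {"grip": 0.06, "linear": [-0.0008, -0.0046, 0], "dr": [0, 0, 0]}, {"grip": 0.06, "linear": [0, 0, 0], "dr": [0, 0, 0]}, {"grip": 0.06, "linear": [0, 0, 0.02], "dr": [0, 0, 0]}, {"grip": 0.06, "linear": [0, 0, 0.02], "dr": [0, 0, 0]}, {"grip": 0.06, "linear": [0, 0, 0.015], "dr": [0, 0, 0]}, {"grip": 0.06, "linear": [0, 0, 0.005], "dr": [0, 0, 0]}, {"grip": 0.06, "linear": [0, 0, 0], "dr": [0, 0, 0]}, {"grip": 0.06, "linear": [0, 0, 0], "dr": [0, 0, 0]}, {"grip": 0.06, "linear": [0, 0, 0], "dr": [0, 0, 0]}])

```text
t: 16.05
position: [0.5145, 0.3428, 0.0594]
ee_rot: [-0.0, 0.99, 0.14, 0.001]
contact_force: [-0.5, -0.3, 0.0]
grip_width: 0.0642
grasp_force: 66.3
```

```bash
python3 g.py .5137 .3424 .028 16.2
python3 - <<'E'
from workcell import eyes
import cv2
a=eyes.grab_frame("side")["pixels"][300:480,130:350,::-1]
cv2.imwrite("pics/s3.png",cv2.resize(a,None,fx=3.2,fy=3.2,interpolation=2))
E
```

```text
t 16.05 pos [0.5145 0.3428 0.0594] yaw 16.13 grip 0.0642 66.3 F [-0.5 -0.3  0. ] q6 1.87
turn(tool,deg) [-0.02 -0.08 -0.07] lin after turn mm [-0.9  0.2 31.4] lin before turn mm [-0.9  0.2 31.4]
```

View pics/s3.png

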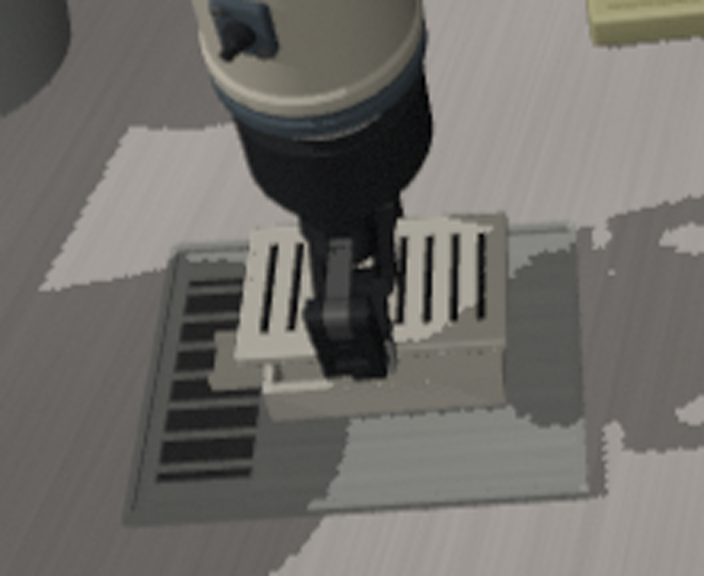

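The deck is level above the dish, with corners at crop (235,360), (253,232), (505,213) and (505,345). I'll check its pose in hand.

Run:
```python
from m import *
a=lambda X,Y:(130+X/3.2-.5,300+Y/3.2-.5)
o={'side':rect(.120,.066,[a(235,360),a(253,230),a(505,213),a(505,345)])}
v,r=fit(o,[.51,.34,.0783,.28],zfix=.0783); print(v,np.degrees(v[3]),r.reshape(-1,2).round(1).tolist())
```

```text
[0.5133 0.3435 0.0796 0.2757] 15.797896685946492 [[-0.7, 0.4], [-0.6, -0.7], [0.5, 0.1], [0.7, -0.1]]
```

Emit:
apply_moves(plan=[{"grip": 0.06, "linear": [-0.0003, 0.0003, 0.01], "dr": [0, 0, 0]}, {"grip": 0.06, "linear": [0, 0, 0.01], "dr": [0, 0, 0]}, {"grip": 0.06, "linear": [0, 0, 0.006], "dr": [0, 0, 0]}, {"grip": 0.06, "linear": [0, 0, 0.003], "dr": [0, 0, 0]}, {"grip": 0.06, "linear": [0, 0, 0.001], "dr": [0, 0, 0]}, {"grip": 0.06, "linear": [0, 0, 0.001], "dr": [0, 0, 0]}, {"grip": 0.06, "linear": [0, 0, 0.0], "dr": [0, 0, 0]}, {"grip": 0.06, "linear": [0, 0, 0], "dr": [0, 0, 0]}, {"grip": 0.06, "linear": [0, 0, 0], "dr": [0, 0, 0]}])

```text
t: 17.0
position: [0.5131, 0.3418, 0.0281]
ee_rot: [0.0, 0.99, 0.14, -0.001]
contact_force: [-4.1, -3.7, 9.8]
grip_width: 0.0641
grasp_force: 67.5
```

```bash
python3 g.py .5137 .3424 .028 16.2
```

```text
t 17.0 pos [0.5131 0.3418 0.0281] yaw 16.14 grip 0.0641 67.5 F [-4.1 -3.7  9.8] q6 1.87
turn(tool,deg) [ 0.02  0.08 -0.06] lin after turn mm [ 0.8 -0.4  0.1] lin before turn mm [ 0.8 -0.4  0.1]
```

Contact came at the expected height, so I'll release and move to the bar.

Emit:
apply_moves(plan=[{"grip": 0.0854, "linear": [0.0003, 0, -0.0007], "dr": [0, 0, 0]}, {"grip": 0.0854, "linear": [0, 0, 0], "dr": [0, 0, 0]}, {"grip": 0.0854, "linear": [0, 0, 0], "dr": [0, 0, 0]}, {"grip": 0.0854, "linear": [0, 0, 0], "dr": [0, 0, 0]}, {"grip": 0.0854, "linear": [0, 0, -0.01], "dr": [0, 0, 0]}, {"grip": 0.0854, "linear": [0, 0, -0.03], "dr": [0, 0, 0]}, {"grip": 0.0854, "linear": [0, 0, -0.04], "dr": [0, 0, 0]}, {"grip": 0.0854, "linear": [0, 0, -0.02], "dr": [0, 0, 0]}, {"grip": 0.0854, "linear": [0, 0, 0], "dr": [0, 0, 0]}])

```text
t: 17.9
position: [0.5159, 0.3436, 0.1323]
ee_rot: [-0.001, 0.99, 0.14, 0.003]
contact_force: [0.7, 0.1, -0.0]
grip_width: 0.0856
grasp_force: 0.0
```

```bash
python3 g.py .4347 .1045 .1 19
```

```text
t 17.9 pos [0.5159 0.3436 0.1323] yaw 16.13 grip 0.0856 0.0 F [ 0.7  0.1 -0. ] q6 1.87
turn(tool,deg) [-0.1  -0.35 -2.87] lin after turn mm [-154.6  199.6   32.3] lin before turn mm [-144.6  207.1   31.1]
```

Emit:
apply_moves(plan=[{"grip": 0.0854, "linear": [0, 0, 0], "dr": [0, 0, -2.87]}, {"grip": 0.0854, "linear": [-0.0221, 0.0285, 0.0043], "dr": [0, 0, 0]}, {"grip": 0.0854, "linear": [-0.0221, 0.0285, 0.0043], "dr": [0, 0, 0]}, {"grip": 0.0854, "linear": [-0.0221, 0.0285, 0.0043], "dr": [0, 0, 0]}, {"grip": 0.0854, "linear": [-0.0221, 0.0285, 0.0043], "dr": [0, 0, 0]}, {"grip": 0.0854, "linear": [-0.0221, 0.0285, 0.0043], "dr": [0, 0, 0]}, {"grip": 0.0854, "linear": [-0.0221, 0.0285, 0.0043], "dr": [0, 0, 0]}, {"grip": 0.0854, "linear": [-0.0221, 0.0285, 0.0043], "dr": [0, 0, 0]}, {"grip": 0.0854, "linear": [0, 0, 0], "dr": [0, 0, 0]}, {"grip": 0.0854, "linear": [0, 0, 0.02], "dr": [0, 0, 0]}, {"grip": 0.0854, "linear": [0, 0, 0.03], "dr": [0, 0, 0]}, {"grip": 0.0854, "linear": [0, 0, 0.01], "dr": [0, 0, 0]}, {"grip": 0.0854, "linear": [0, 0, 0], "dr": [0, 0, 0]}, {"grip": 0.0854, "linear": [0, 0, 0], "dr": [0, 0, 0]}, {"grip": 0.0854, "linear": [0, 0, 0], "dr": [0, 0, 0]}, {"grip": 0.0854, "linear": [0, 0, 0], "dr": [0, 0, 0]}])

```text
t: 19.5
position: [0.4333, 0.1035, 0.0389]
ee_rot: [-0.0, 0.986, 0.165, 0.001]
contact_force: [-0.0, 0.1, -0.3]
grip_width: 0.0854
grasp_force: 0.0
```

```bash
python3 g.py .4347 .1045 .003 19;  python3 - <<'E'
from workcell import eyes
import cv2
a=eyes.grab_frame("side")["pixels"][330:480,150:350,::-1]
b=eyes.grab_frame("top")["pixels"][130:280,120:320,::-1]
cv2.imwrite("pics/s4.png",cv2.resize(cv2.hconcat([a,b]),None,fx=2,fy=2,interpolation=2))
E
```

```text
t 19.5 pos [0.4333 0.1035 0.0389] yaw 19.01 grip 0.0854 0.0 F [-0.   0.1 -0.3] q6 1.47
turn(tool,deg) [ 0.01 -0.09  0.01] lin after turn mm [ 1.7 -0.5 35.9] lin before turn mm [ 1.6 -0.5 35.9]
```

View pics/s4.png

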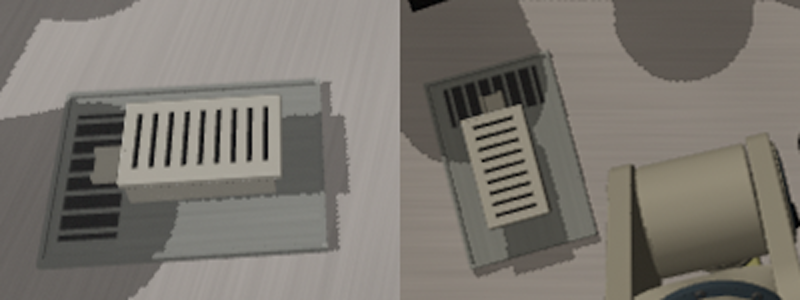

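The deck is seated squarely on the dish, with crop corners (118,186), (127,103), (280,95) and (281,175). Next I grip the bar.

Emit:
apply_moves(plan=[{"grip": 0.0854, "linear": [0.001, -0.0005, 0.01], "dr": [0, 0, 0]}, {"grip": 0.0854, "linear": [0, 0, 0.015], "dr": [0, 0, 0]}, {"grip": 0.0854, "linear": [0, 0, 0.008], "dr": [0, 0, 0]}, {"grip": 0.0854, "linear": [0, 0, 0.003], "dr": [0, 0, 0]}, {"grip": 0.0854, "linear": [0, 0, 0], "dr": [0, 0, 0]}, {"grip": 0.0854, "linear": [0, 0, 0], "dr": [0, 0, 0]}, {"grip": 0.036, "linear": [0, 0, 0], "dr": [0, 0, 0]}, {"grip": 0.036, "linear": [0, 0, 0], "dr": [0, 0, 0]}, {"grip": 0.036, "linear": [0, 0, 0], "dr": [0, 0, 0]}, {"grip": 0.036, "linear": [0, 0, 0], "dr": [0, 0, 0]}, {"grip": 0.036, "linear": [0, 0, 0], "dr": [0, 0, 0]}, {"grip": 0.036, "linear": [0, 0, 0], "dr": [0, 0, 0]}, {"grip": 0.036, "linear": [0, 0, 0], "dr": [0, 0, 0]}])

```text
t: 20.9
position: [0.4337, 0.1041, 0.0026]
ee_rot: [-0.0, 0.986, 0.165, 0.0]
contact_force: [-1.4, -1.3, 6.9]
grip_width: 0.0412
grasp_force: 61.2
```

```bash
python3 - <<'E'
from m import *
a=lambda X,Y:(150+X/2-.5,330+Y/2-.5); b=lambda X,Y:(120+(X-400)/2-.5,130+Y/2-.5)
o={'side':rect(.120,.066,[a(118,186),a(127,103),a(280,95),a(281,175)]),'top':rect(.12,.066,[b(461,123),b(522,105),b(550,209),b(491,227)])}
for oo in ({'side':o['side']},{'top':o['top']},o):
    v,r=fit(oo,[.51,.34,.038,.28],zfix=.047); print(v,np.degrees(v[3]),np.abs(r).max())
E
python3 g.py .5137 .3424 .13 16.2
```

```text
[0.512  0.3423 0.038  0.2775] 15.897530661552238 0.9473485266099146
[0.5147 0.3414 0.712  0.2949] 16.898397624748252 1.2123613950389256
[0.5126 0.342  0.0393 0.2818] 16.14817843895792 2.3570466405722925
t 20.9 pos [0.4337 0.1041 0.0026] yaw 19.01 grip 0.0412 61.2 F [-1.4 -1.3  6.9] q6 1.47
turn(tool,deg) [ 0.   -0.04  2.81] lin after turn mm [ 143.3 -206.5 -127.4] lin before turn mm [ 153.4 -199.2 -127.3]
```

Emit:
apply_moves(plan=[{"grip": 0.036, "linear": [0, 0, -0.005], "dr": [0, 0, 0]}, {"grip": 0.036, "linear": [0, 0, -0.015], "dr": [0, 0, 0]}, {"grip": 0.036, "linear": [0, 0, -0.03], "dr": [0, 0, 0]}, {"grip": 0.036, "linear": [0, 0, -0.03], "dr": [0, 0, 0]}, {"grip": 0.036, "linear": [0, 0, -0.025], "dr": [0, 0, 2.8]}, {"grip": 0.036, "linear": [0.01, -0.0145, 0], "dr": [0, 0, 0]}, {"grip": 0.036, "linear": [0.0203, -0.0295, 0], "dr": [0, 0, 0]}, {"grip": 0.036, "linear": [0.0203, -0.0295, 0], "dr": [0, 0, 0]}, {"grip": 0.036, "linear": [0.0203, -0.0295, 0], "dr": [0, 0, 0]}, {"grip": 0.036, "linear": [0.0203, -0.0295, 0], "dr": [0, 0, 0]}, {"grip": 0.036, "linear": [0.0203, -0.0295, 0], "dr": [0, 0, 0]}, {"grip": 0.036, "linear": [0.0203, -0.0295, 0], "dr": [0, 0, 0]}, {"grip": 0.036, "linear": [0.0098, -0.0148, 0], "dr": [0, 0, 0]}, {"grip": 0.036, "linear": [0, 0, 0], "dr": [0, 0, 0]}, {"grip": 0.036, "linear": [0, 0, 0.02], "dr": [0, 0, 0]}, {"grip": 0.036, "linear": [0, 0, 0.01], "dr": [0, 0, 0]}, {"grip": 0.036, "linear": [0, 0, 0], "dr": [0, 0, 0]}, {"grip": 0.036, "linear": [0, 0, 0], "dr": [0, 0, 0]}, {"grip": 0.036, "linear": [0, 0, 0], "dr": [0, 0, 0]}, {"grip": 0.036, "linear": [0, 0, 0], "dr": [0, 0, 0]}])

```text
t: 22.9
position: [0.5122, 0.3417, 0.0779]
ee_rot: [-0.0, 0.99, 0.141, 0.0]
contact_force: [0.4, -0.4, -1.7]
grip_width: 0.0408
grasp_force: 61.0
```

```bash
python3 g.py .5122 .3417 .050 16.2
python3 - <<'E'
from workcell import eyes
import cv2
a=eyes.grab_frame("side")["pixels"][300:480,130:350,::-1]
cv2.imwrite("pics/s5.png",cv2.resize(a,None,fx=3.2,fy=3.2,interpolation=2))
E
```

```text
t 22.9 pos [0.5122 0.3417 0.0779] yaw 16.19 grip 0.0408 61.0 F [ 0.4 -0.4 -1.7] q6 1.87
turn(tool,deg) [-0.02 -0.06 -0.01] lin after turn mm [-0.   0.  27.9] lin before turn mm [-0.1  0.  27.9]
```

View pics/s5.png

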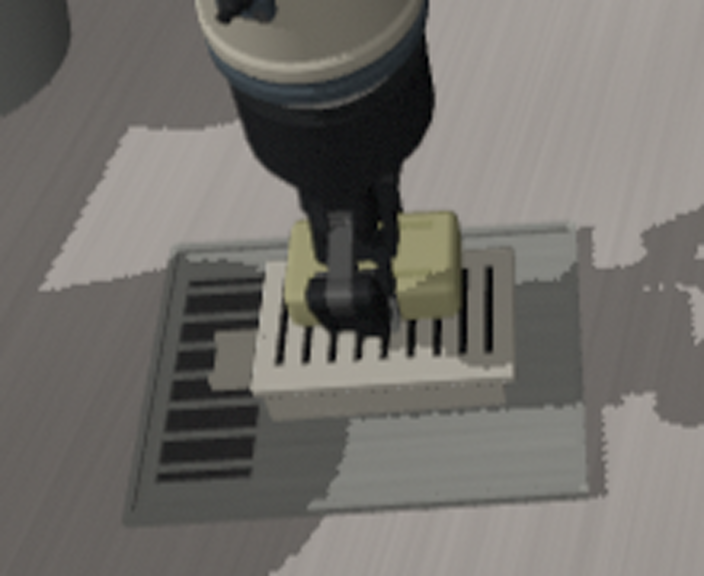

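The bar is held level above the deck at crop (375,265). I'll lower to TCP z about 0.0496 and release.

Emit:
apply_moves(plan=[{"grip": 0.036, "linear": [0, 0, 0.01], "dr": [0, 0, 0]}, {"grip": 0.036, "linear": [0, 0, 0.01], "dr": [0, 0, 0]}, {"grip": 0.036, "linear": [0, 0, 0.005], "dr": [0, 0, 0]}, {"grip": 0.036, "linear": [0, 0, 0.002], "dr": [0, 0, 0]}, {"grip": 0.036, "linear": [0, 0, 0.001], "dr": [0, 0, 0]}, {"grip": 0.036, "linear": [0, 0, 0], "dr": [0, 0, 0]}, {"grip": 0.036, "linear": [0, 0, 0], "dr": [0, 0, 0]}, {"grip": 0.036, "linear": [0, 0, 0], "dr": [0, 0, 0]}])

```text
t: 23.75
position: [0.511, 0.3412, 0.0496]
ee_rot: [0.0, 0.99, 0.141, -0.001]
contact_force: [-6.2, -4.1, 11.9]
grip_width: 0.0409
grasp_force: 62.8
```

```bash
python3 g.py .5122 .3417 .0496 16.2
```

```text
t 23.75 pos [0.511  0.3412 0.0496] yaw 16.21 grip 0.0409 62.8 F [-6.2 -4.1 11.9] q6 1.87
turn(tool,deg) [0.03 0.11 0.01] lin after turn mm [ 1.3 -0.2  0. ] lin before turn mm [ 1.3 -0.2  0. ]
```

Emit:
apply_moves(plan=[{"grip": 0.0854, "linear": [0.0005, 0, -0.0007], "dr": [0, 0, 0]}, {"grip": 0.0854, "linear": [0, 0, 0], "dr": [0, 0, 0]}, {"grip": 0.0854, "linear": [0, 0, 0], "dr": [0, 0, 0]}, {"grip": 0.0854, "linear": [0, 0, 0], "dr": [0, 0, 0]}, {"grip": 0.0854, "linear": [0, 0, -0.01], "dr": [0, 0, 0]}, {"grip": 0.0854, "linear": [0, 0, -0.03], "dr": [0, 0, 0]}, {"grip": 0.0854, "linear": [0, 0, -0.03], "dr": [0, 0, 0]}, {"grip": 0.0854, "linear": [0, 0, -0.02], "dr": [0, 0, 0]}, {"grip": 0.0854, "linear": [0, 0, 0], "dr": [0, 0, 0]}, {"grip": 0.0854, "linear": [0, 0, 0], "dr": [0, 0, 0]}])

```text
t: 24.75
position: [0.5124, 0.3419, 0.1403]
ee_rot: [-0.0, 0.99, 0.141, 0.0]
contact_force: [0.0, 1.2, -0.7]
grip_width: 0.0854
grasp_force: 0.0
```

```bash
python3 g.py .4631 -.0706 .13 -23.5
```

```text
t 24.75 pos [0.5124 0.3419 0.1403] yaw 16.2 grip 0.0854 0.0 F [ 0.   1.2 -0.7] q6 1.87
turn(tool,deg) [-0.04 -0.05 39.7 ] lin after turn mm [119.2 397.9  10.3] lin before turn mm [-162.5  382.3   10.1]
```

Emit:
apply_moves(plan=[{"grip": 0.0854, "linear": [-0.01625, 0.0382, 0.001], "dr": [0, 0, 0]}, {"grip": 0.0854, "linear": [-0.01625, 0.0382, 0.001], "dr": [0, 0, 0]}, {"grip": 0.0854, "linear": [-0.01625, 0.0382, 0.001], "dr": [0, 0, 0]}, {"grip": 0.0854, "linear": [-0.01625, 0.0382, 0.001], "dr": [0, 0, 0]}, {"grip": 0.0854, "linear": [-0.01625, 0.0382, 0.001], "dr": [0, 0, 0]}, {"grip": 0.0854, "linear": [-0.01625, 0.0382, 0.001], "dr": [0, 0, 0]}, {"grip": 0.0854, "linear": [-0.01625, 0.0382, 0.001], "dr": [0, 0, 0]}, {"grip": 0.0854, "linear": [-0.01625, 0.0382, 0.001], "dr": [0, 0, 0]}, {"grip": 0.0854, "linear": [-0.01625, 0.0382, 0.001], "dr": [0, 0, 0]}, {"grip": 0.0854, "linear": [-0.01625, 0.0382, 0.001], "dr": [0, 0, 0]}, {"grip": 0.0854, "linear": [0, 0, 0], "dr": [0, 0, 7.94]}, {"grip": 0.0854, "linear": [0, 0, 0], "dr": [0, 0, 7.94]}, {"grip": 0.0854, "linear": [0, 0, 0], "dr": [0, 0, 7.94]}, {"grip": 0.0854, "linear": [0, 0, 0], "dr": [0, 0, 7.94]}, {"grip": 0.0854, "linear": [0, 0, 0], "dr": [0, 0, 7.94]}, {"grip": 0.0854, "linear": [0, 0, 0], "dr": [0, 0, 0]}, {"grip": 0.0854, "linear": [0, 0, 0.02], "dr": [0, 0, 0]}, {"grip": 0.0854, "linear": [0, 0, 0.02], "dr": [0, 0, 0]}, {"grip": 0.0854, "linear": [0, 0, 0.0], "dr": [0, 0, 0]}, {"grip": 0.0854, "linear": [0, 0, 0], "dr": [0, 0, 0]}])

```text
t: 26.75
position: [0.4623, -0.0703, 0.0895]
ee_rot: [0.0, 0.979, -0.202, -0.001]
contact_force: [0.4, -0.0, -0.0]
grip_width: 0.0856
grasp_force: 0.0
```

```bash
python3 g.py .4631 -.0706 .01 -23.5;  python3 - <<'E'
from workcell import eyes
import cv2
a=eyes.grab_frame("side")["pixels"][330:480,150:350,::-1]
b=eyes.grab_frame("top")["pixels"][130:280,120:320,::-1]
cv2.imwrite("pics/s6.png",cv2.resize(cv2.hconcat([a,b]),None,fx=2,fy=2,interpolation=2))
E
```

```text
t 26.75 pos [ 0.4623 -0.0703  0.0895] yaw -23.36 grip 0.0856 0.0 F [ 0.4 -0.  -0. ] q6 1.82
turn(tool,deg) [0.03 0.1  0.14] lin after turn mm [ 0.9 -0.  79.5] lin before turn mm [ 1.  -0.1 79.5]
```

View pics/s6.png

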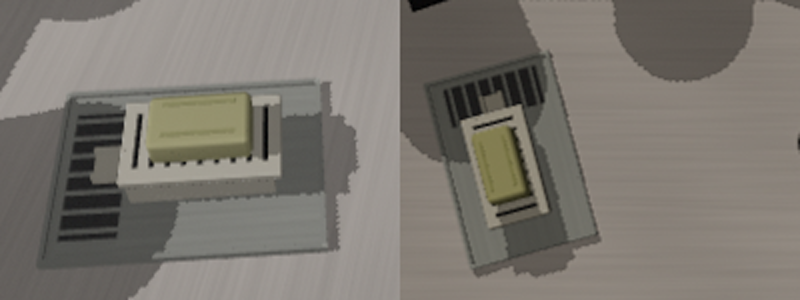

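The bar lies lengthwise in the middle of the deck, with its top spanning crop (146,152) to (251,93). Next I grip the cover across its body.

Emit:
apply_moves(plan=[{"grip": 0.0854, "linear": [0.0005, 0, 0.02], "dr": [0, 0, 0.1]}, {"grip": 0.0854, "linear": [0, 0, 0.025], "dr": [0, 0, 0]}, {"grip": 0.0854, "linear": [0, 0, 0.02], "dr": [0, 0, 0]}, {"grip": 0.0854, "linear": [0, 0, 0.012], "dr": [0, 0, 0]}, {"grip": 0.0854, "linear": [0, 0, 0], "dr": [0, 0, 0]}, {"grip": 0.0854, "linear": [0, 0, 0], "dr": [0, 0, 0]}, {"grip": 0.0854, "linear": [0, 0, 0], "dr": [0, 0, 0]}, {"grip": 0.055, "linear": [0, 0, 0], "dr": [0, 0, 0]}, {"grip": 0.055, "linear": [0, 0, 0], "dr": [0, 0, 0]}, {"grip": 0.055, "linear": [0, 0, 0], "dr": [0, 0, 0]}, {"grip": 0.055, "linear": [0, 0, 0], "dr": [0, 0, 0]}, {"grip": 0.055, "linear": [0, 0, 0], "dr": [0, 0, 0]}, {"grip": 0.055, "linear": [0, 0, 0], "dr": [0, 0, 0]}])

```text
t: 28.15
position: [0.4638, -0.0707, 0.0138]
ee_rot: [-0.0, 0.979, -0.204, 0.001]
contact_force: [-2.2, -0.2, 10.1]
grip_width: 0.0614
grasp_force: 63.7
```

```bash
python3 - <<'E'
from m import *
a=lambda X,Y:(150+X/2-.5,330+Y/2-.5); b=lambda X,Y:(120+(X-400)/2-.5,130+Y/2-.5)
o={'side':rect(.076,.042,[a(146,150),a(152,97),a(250,93),a(252,147)]),'top':rect(.076,.042,[b(471,131),b(509,123),b(529,192),b(489,204)])}
for oo in ({'side':o['side']},{'top':o['top']},o):
    v,r=fit(oo,[.51,.34,.038,.28],zfix=.075); print(v,np.degrees(v[3]),np.abs(r).max())
E
python3 g.py .5130 .3420 .15 16.2
```

```text
[0.509  0.3434 0.0188 0.2559] 14.659701362521009 1.8300784356122222
[0.5141 0.341  0.0373 0.2803] 16.061099399281375 0.8919241454970575
[0.511  0.3422 0.038  0.2759] 15.809382736292495 2.311137447041716
t 28.15 pos [ 0.4638 -0.0707  0.0138] yaw -23.59 grip 0.0614 63.7 F [-2.2 -0.2 10.1] q6 1.83
turn(tool,deg) [ 1.000e-02 -7.000e-02 -3.979e+01] lin after turn mm [ 162.4 -382.6 -136.2] lin before turn mm [-119.9 -397.9 -136.3]
```

Emit:
apply_moves(plan=[{"grip": 0.055, "linear": [0, 0, -0.005], "dr": [0, 0, 0]}, {"grip": 0.055, "linear": [0, 0, -0.016], "dr": [0, 0, 0]}, {"grip": 0.055, "linear": [0, 0, -0.03], "dr": [0, 0, 0]}, {"grip": 0.055, "linear": [0, 0, -0.03], "dr": [0, 0, 0]}, {"grip": 0.055, "linear": [0, 0, -0.03], "dr": [0, 0, 0]}, {"grip": 0.055, "linear": [0, 0, -0.025], "dr": [0, 0, 0]}, {"grip": 0.055, "linear": [0, 0, 0], "dr": [0, 0, -3]}, {"grip": 0.055, "linear": [0, 0, 0], "dr": [0, 0, -8]}, {"grip": 0.055, "linear": [0, 0, 0], "dr": [0, 0, -8]}, {"grip": 0.055, "linear": [0, 0, 0], "dr": [0, 0, -8]}, {"grip": 0.055, "linear": [0, 0, 0], "dr": [0, 0, -8]}, {"grip": 0.055, "linear": [0, 0, 0], "dr": [0, 0, -4.8]}, {"grip": 0.055, "linear": [0, 0, 0], "dr": [0, 0, 0]}, {"grip": 0.055, "linear": [0, 0, 0], "dr": [0, 0, 0]}, {"grip": 0.055, "linear": [0, 0, 0], "dr": [0, 0, 0]}])

```text
t: 29.65
position: [0.4632, -0.0706, 0.1489]
ee_rot: [0.0, 0.99, 0.14, 0.0]
contact_force: [0.1, 0.3, -0.5]
grip_width: 0.061
grasp_force: 65.7
```

```bash
python3 g.py .5134 .3418 .15 16.2
```

```text
t 29.65 pos [ 0.4632 -0.0706  0.1489] yaw 16.09 grip 0.061 65.7 F [ 0.1  0.3 -0.5] q6 1.14
turn(tool,deg) [ 0.   -0.   -0.11] lin after turn mm [ 163.2 -382.    -1.1] lin before turn mm [ 162.5 -382.3   -1.1]
```

Emit:
apply_moves(plan=[{"grip": 0.055, "linear": [0.0052, -0.0121, 0], "dr": [0, 0, -0.1]}, {"grip": 0.055, "linear": [0.0104, -0.0242, 0], "dr": [0, 0, 0]}, {"grip": 0.055, "linear": [0.01295, -0.0303, 0], "dr": [0, 0, 0]}, {"grip": 0.055, "linear": [0.01295, -0.0303, 0], "dr": [0, 0, 0]}, {"grip": 0.055, "linear": [0.01295, -0.0303, 0], "dr": [0, 0, 0]}, {"grip": 0.055, "linear": [0.01295, -0.0303, 0], "dr": [0, 0, 0]}, {"grip": 0.055, "linear": [0.01295, -0.0303, 0], "dr": [0, 0, 0]}, {"grip": 0.055, "linear": [0.01295, -0.0303, 0], "dr": [0, 0, 0]}, {"grip": 0.055, "linear": [0.01295, -0.0303, 0], "dr": [0, 0, 0]}, {"grip": 0.055, "linear": [0.01295, -0.0303, 0], "dr": [0, 0, 0]}, {"grip": 0.055, "linear": [0.01295, -0.0303, 0], "dr": [0, 0, 0]}, {"grip": 0.055, "linear": [0.01295, -0.0303, 0], "dr": [0, 0, 0]}, {"grip": 0.055, "linear": [0.0116, -0.0273, 0], "dr": [0, 0, 0]}, {"grip": 0.055, "linear": [0.0065, -0.0152, 0], "dr": [0, 0, 0]}, {"grip": 0.055, "linear": [0, 0, 0], "dr": [0, 0, 0]}, {"grip": 0.055, "linear": [0, 0, 0], "dr": [0, 0, 0]}, {"grip": 0.055, "linear": [0, 0, 0.02], "dr": [0, 0, 0]}, {"grip": 0.055, "linear": [0, 0, 0.02], "dr": [0, 0, 0]}, {"grip": 0.055, "linear": [0, 0, 0], "dr": [0, 0, 0]}, {"grip": 0.055, "linear": [0, 0, 0], "dr": [0, 0, 0]}])

```text
t: 31.65
position: [0.5126, 0.3406, 0.1089]
ee_rot: [0.0, 0.99, 0.141, -0.0]
contact_force: [-0.2, 0.6, -0.3]
grip_width: 0.0603
grasp_force: 65.7
```

```bash
python3 g.py .5134 .3418 .0605 16.2
python3 - <<'E'
from workcell import eyes
import cv2
a=eyes.grab_frame("side")["pixels"][300:480,130:350,::-1]
cv2.imwrite("pics/s7.png",cv2.resize(a,None,fx=3.2,fy=3.2,interpolation=2))
E
```

```text
t 31.65 pos [0.5126 0.3406 0.1089] yaw 16.24 grip 0.0603 65.7 F [-0.2  0.6 -0.3] q6 1.87
turn(tool,deg) [0.02 0.06 0.04] lin after turn mm [ 1.1 -0.9 48.4] lin before turn mm [ 1.1 -1.  48.4]
```

View pics/s7.png

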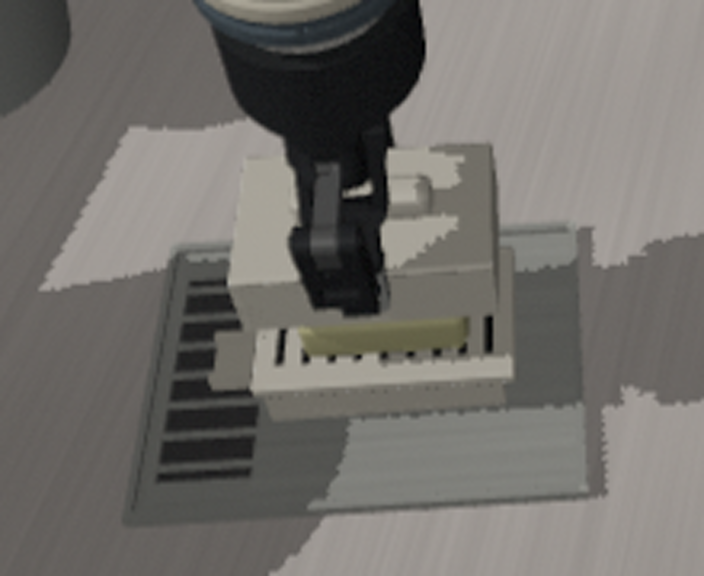

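The cover is level above the bar, with roof corners at crop (228,285), (245,158), (492,145) and (497,265). I'll check the fit before lowering.

Run:
```python
from m import *
a=lambda X,Y:(130+X/3.2-.5,300+Y/3.2-.5)
o={'side':rect(.110,.062,[a(229,286),a(245,158),a(492,144),a(497,266)])}
v,r=fit(o,[.51,.34,.0783,.28],zfix=.1352); print(v,np.degrees(v[3]),r.reshape(-1,2).round(1).tolist())
```

```text
[0.5107 0.3407 0.0678 0.292 ] 16.727541604569723 [[0.0, 0.1], [0.1, 0.3], [0.4, -0.8], [-0.5, 0.2]]
```

Emit:
apply_moves(plan=[{"grip": 0.055, "linear": [0.0007, -0.0007, 0.002], "dr": [0, 0, 0]}, {"grip": 0.055, "linear": [0, 0, 0.003], "dr": [0, 0, 0]}, {"grip": 0.055, "linear": [0, 0, 0], "dr": [0, 0, 0]}, {"grip": 0.055, "linear": [0, 0, 0], "dr": [0, 0, 0]}])

```text
t: 32.1
position: [0.5133, 0.3426, 0.1039]
ee_rot: [-0.0, 0.99, 0.142, 0.0]
contact_force: [0.1, 0.2, -0.7]
grip_width: 0.0609
grasp_force: 65.7
```

```bash
python3 g.py .5134 .3418 .0600 16.2
```

```text
t 32.1 pos [0.5133 0.3426 0.1039] yaw 16.31 grip 0.0609 65.7 F [ 0.1  0.2 -0.7] q6 1.87
turn(tool,deg) [ 0.   -0.    0.11] lin after turn mm [-0.1  0.8 43.9] lin before turn mm [-0.1  0.8 43.9]
```

Emit:
apply_moves(plan=[{"grip": 0.055, "linear": [0, 0.0003, 0.01], "dr": [0, 0, 0.1]}, {"grip": 0.055, "linear": [0, 0, 0.012], "dr": [0, 0, 0]}, {"grip": 0.055, "linear": [0, 0, 0.01], "dr": [0, 0, 0]}, {"grip": 0.055, "linear": [0, 0, 0.006], "dr": [0, 0, 0]}, {"grip": 0.055, "linear": [0, 0, 0.003], "dr": [0, 0, 0]}, {"grip": 0.055, "linear": [0, 0, 0.001], "dr": [0, 0, 0]}, {"grip": 0.055, "linear": [0, 0, 0.001], "dr": [0, 0, 0]}, {"grip": 0.055, "linear": [0, 0, 0], "dr": [0, 0, 0]}, {"grip": 0.055, "linear": [0, 0, 0], "dr": [0, 0, 0]}])

```text
t: 33.0
position: [0.5136, 0.3424, 0.0611]
ee_rot: [-0.0, 0.99, 0.141, 0.0]
contact_force: [-0.1, -0.5, -1.4]
grip_width: 0.0607
grasp_force: 65.9
```

```bash
python3 g.py .5134 .3418 .0600 16.2
```

```text
t 33.0 pos [0.5136 0.3424 0.0611] yaw 16.2 grip 0.0607 65.9 F [-0.1 -0.5 -1.4] q6 1.87
turn(tool,deg) [-0.01 -0.04  0.  ] lin after turn mm [-0.3  0.5  1.1] lin before turn mm [-0.3  0.5  1.1]
```

Not quite touching yet, so I'll ease down 1 to 2 mm more.

Emit:
apply_moves(plan=[{"grip": 0.055, "linear": [0, 0, 0.001], "dr": [0, 0, 0]}, {"grip": 0.055, "linear": [0, 0, 0.0005], "dr": [0, 0, 0]}, {"grip": 0.055, "linear": [0, 0, 0], "dr": [0, 0, 0]}, {"grip": 0.055, "linear": [0, 0, 0], "dr": [0, 0, 0]}])

```text
t: 33.4
position: [0.5136, 0.3425, 0.0608]
ee_rot: [-0.0, 0.99, 0.141, 0.0]
contact_force: [-2.9, -1.5, 12.2]
grip_width: 0.0608
grasp_force: 67.5
```

```bash
python3 g.py .5134 .3418 .0600 16.2
```

```text
t 33.4 pos [0.5136 0.3425 0.0608] yaw 16.21 grip 0.0608 67.5 F [-2.9 -1.5 12.2] q6 1.87
turn(tool,deg) [-0.02 -0.05  0.01] lin after turn mm [-0.4  0.6  0.8] lin before turn mm [-0.4  0.6  0.8]
```

Contact at 12 N and z = 0.0608, as expected. I'll release and rise.

Emit:
apply_moves(plan=[{"grip": 0.0854, "linear": [0, 0, -0.001], "dr": [0, 0, 0]}, {"grip": 0.0854, "linear": [0, 0, 0], "dr": [0, 0, 0]}, {"grip": 0.0854, "linear": [0, 0, 0], "dr": [0, 0, 0]}, {"grip": 0.0854, "linear": [0, 0, 0], "dr": [0, 0, 0]}, {"grip": 0.0854, "linear": [0, 0, -0.01], "dr": [0, 0, 0]}, {"grip": 0.0854, "linear": [0, 0, -0.03], "dr": [0, 0, 0]}, {"grip": 0.0854, "linear": [0, 0, -0.04], "dr": [0, 0, 0]}, {"grip": 0.0854, "linear": [-0.01, 0.04, -0.03], "dr": [0, 0, 0]}, {"grip": 0.0854, "linear": [-0.01, 0.04, 0], "dr": [0, 0, 0]}, {"grip": 0.0854, "linear": [-0.01, 0.04, 0], "dr": [0, 0, 0]}, {"grip": 0.0854, "linear": [-0.01, 0.04, 0], "dr": [0, 0, 0]}, {"grip": 0.0854, "linear": [-0.01, 0.04, 0], "dr": [0, 0, 0]}, {"grip": 0.0854, "linear": [0, 0, 0], "dr": [0, 0, 0]}, {"grip": 0.0854, "linear": [0, 0, 0], "dr": [0, 0, 0]}, {"grip": 0.0854, "linear": [0, 0, 0], "dr": [0, 0, 0]}])

```text
t: 34.9
position: [0.5214, 0.1378, 0.1701]
ee_rot: [-0.0, 0.99, 0.141, 0.0]
contact_force: [0.2, -0.1, -0.7]
grip_width: 0.0856
grasp_force: 0.0
```

Run:
```python
from workcell import eyes
import cv2
a=eyes.grab_frame("side")["pixels"][330:480,150:350,::-1]
b=eyes.grab_frame("top")["pixels"][130:280,120:320,::-1]
cv2.imwrite("pics/s8.png",cv2.resize(cv2.hconcat([a,b]),None,fx=2,fy=2,interpolation=2))
```

```text
(no output)
```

View pics/s8.png

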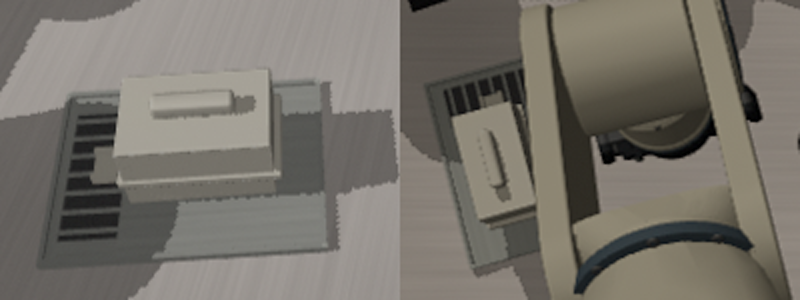

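The cover sits square on the deck, with roof corners at crop (113,157), (121,78), (270,70) and (271,150). I'll run a last numeric check, then hand in if the numbers are within limits.

Run:
```python
from m import *
from workcell import ticket
a=lambda X,Y:(150+X/2-.5,330+Y/2-.5); b=lambda X,Y:(120+(X-400)/2-.5,130+Y/2-.5)
o={'side':rect(.110,.062,[a(113,157),a(121,78),a(270,70),a(271,150)]),'top':rect(.11,.062,[b(453,120),b(514,102),None,b(482,222)])}
v,r=fit(o,[.51,.34,.087,.28],zfix=.087); print(v,np.degrees(v[3]),r.reshape(-1,2).round(1).tolist())
d=np.array([.5128,.3420]); e=v[:2]-d; c,s=np.cos(.283),np.sin(.283); e=np.array([c*e[0]+s*e[1],-s*e[0]+c*e[1]]); print(e)
if abs(e[0])<.008 and abs(e[1])<.005: print(ticket.hand_in())
```

```text
[0.5125 0.343  0.0876 0.2774] 15.894011930733152 [[-0.4, -0.4], [0.7, -0.1], [0.2, -0.5], [-0.3, -1.7], [-0.8, -0.4], [-1.6, 0.4], [-2.1, 0.3]]
[-0.0001  0.001 ]
the job is handed in; nothing more can be done
None
```

The dish, deck, soap bar and cover are all stacked on the drip tray, with the cover measured about 1 mm off the deck's centre. The job was handed in at about 35 s of the 102 s allowed; no verdict came back.

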